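# Load the eyelet machine's dies and hold its guard open

## Robot

A 6-joint arm with a two-finger parallel gripper is mounted at the origin on the work surface. World frame = base frame: x ahead of the robot, y to its left, z up, the work surface at z = 0. Lengths are in mm, angles in rad, forces in N, time in s.
With the tool pointing down it reaches from about 325 to 850 mm from the base axis. Payload 4.4 kg.
Tool frame: the origin (TCP) lies between the finger pads; the fingertips stand 8 mm ahead of it and the grasp point (between the pads) lies 11 mm behind it (robot.tip_reach is the distance from the TCP to the fingertips, in mm); y points along the fingers, z is the direction in which the jaws open and shut, and the axes are right-handed (so a half turn about y gives the same grasp; the last joint's range is limited). The gripper opens to 94 mm and grips with 3 to 60 N. Pads are 16 mm wide; open, the fingers measure 119 mm over their backs; the gripper's body (75 mm by 177 mm) begins 78 mm behind the grasp point.
Start: joints at [1.079, 0.207, 1.542, -0, 1.393, -0.15], TCP at [192.74, 541.736, 213.447] pointing down, gripper open.
Joint ranges: [-2.73, 2.73], [-0.86, 2.22], [0.23, 2.46], [-1.11, 4.25], [0.08, 2.63], [-2.82, 2.82]. Speed limits (rad/s): [2.79, 2.79, 3.14, 3.14, 3.14, 3.14].

## Interface

Orientations are given as a rotation vector (axis times angle).
In Python, from rig import robot, optics, hand_in gives the robot as it stands.
- The arm moves only by the tool move_arm, never from a script. Its argument "commands" is a list that holds one entry, the list of rows, each a list of 5 numbers: the shift along the tool's x, y, z in mm, then the turn about the tool's y in rad, then the opening in per cent of the stroke, from 0 (shut) to 100 (fully open). A call has 1 to 10 rows; each row is the pose to reach, as a shift and turn from the pose commanded when the call began, along the tool's axes at that moment; what a row does not reach only later rows make up. A row lasts 1/10 s, in which the tool goes at most 50 mm and 8.59 degrees, less where a joint would pass 70% of its speed; a pose out of reach is approached as far as the arm can. A call with a gripper value outside its range is refused whole. The fingers move at their own pace and stop on an object; "force" is the grip in N (left out, the last holds). Time passes only in rows, so rows that repeat a pose let the fingers close. It gives the time, the measured TCP pose, the force and the opening at its end, in the units of the state.
- robot.state(): the state, without advancing time (a new reading comes with each control period).
- optics.get_image(name): name is "side" or "top"; returns a dict with "pixels" (400x640x3 uint8, red, green, blue), "fx", "fy", "cx", "cy" (pixels), "k1" (the pictures are not rectified: a ray, as slopes to the right and down, at radius r is drawn at 1 + k1 r^2 times it, then the intrinsics apply), "R" (3x3) and "t" (3): a world point X has camera coordinates R X + t. Camera axes: x right, y down, z forward; pixel columns grow to the right and rows downward; lengths in mm; the calibration is good to about 2 mm. A picture is of the moment at which its call begins. There is no depth.
- hand_in(): hands the job in, once; it reports no verdict.
Trained networks look in the newest picture that a camera, given by its name, has taken for a name from the list of things; names that differ only in an ending like _2 or _b are one class to them, and where a whole thing is asked for, a point or a joint stands for the part that bears it (a point fixed in the world has none). Each returns a list of dicts, best first, with "conf" (0 to 1); they miss things now and then, are a little off and sometimes report something else, mostly with a low value. They report only what shows in the picture. A call takes as long as a camera call. They do not tell look-alikes from the thing itself.
- optics.find_in(camera, query): "xy" ([column, row] in pixels, amid what is visible of it).
The state is a dict: "time": time; "joint_pos": joint angles; "joint_vel": joint speeds; "joint_efforts": joint torques, N m; "ee_pos": TCP position; "tcp_rot": TCP orientation; "wrist_force": force on the tool from outside, world axes, zero at the start; "wrist_torque": the same for the moment, N m; "grip_width": finger opening in mm.
Only numpy, scipy, OpenCV 4.12 (cv2) and the standard library are available. Lean on these libraries where they do the work, as an engineer would, in place of code of your own. Each camera call takes 0.05 s, during which the arm holds its last target.

## Task

Set up the eyelet machine: stand the tall nosed steel die fully down in hole 1 of its front ledge, then the short flat-topped die fully down in hole 2 (counted from the machine's left end as the robot faces it; hole 3 already has its die, leave that in place). Then take the spring-shut guard by its front bar, lift it and hold it open at 60 degrees from closed, give or take about five, so that a workmate can clean the anvil: finish still holding it steady there. Do not disturb the other things on the bench.

Things in the scene. Friction and masses are not known exactly. Their poses are not given: they have to be found in the camera images.
- press: Fixed grey bench eyelet machine, 260 mm wide (y), x from -225 (front, robot side) to +200 mm, up to 125 mm high. Origin on the bench under it; x points from front to back, y to its left as the robot faces it, z up. Front ledge: aluminium, top 40 mm high, x = -225 to -95 mm, three holes in a row at x = -185 mm, y = +75, 0, -75 mm (holes 1, 2, 3). Chamber walls 112 mm high from x = -55 mm on.
- hole1 (a point): Centre of the mouth of hole 1 (machine y = +75 mm), 40 mm above the bench. Hole diameter 28 mm, blind, 25 mm deep (floor 15 mm above the bench), mouth chamfered 1.5 mm. The axes of this and the other holes are those of the machine.
- hole2 (a point): Centre of the mouth of hole 2 (the middle one, machine y = 0); same size.
- hole3 (a point): Centre of the mouth of hole 3 (machine y = -75 mm); same size, already holds a die.
- tall_die: Loose steel die, 86 mm tall: round shank 26 mm in diameter up to 66 mm, then a thin nose 12 mm in diameter, standing upright on the bench. About 0.29 kg. Foot chamfered 2 mm. Origin: centre of its underside; z up along its axis.
- short_die: Loose steel die, 64 mm tall, plain round shank 26 mm in diameter with a flat top that has a shallow cup, standing upright on the bench. About 0.26 kg. Foot chamfered 2 mm. Origin: centre of its underside; z up along its axis.
- third_die: A die like the short one, already standing in hole 3, its top 79 mm above the bench. Leave it there. Origin: centre of its underside.
- guard (a joint): Opening angle of the guard, rad: 0 closed (level), 1.047 is 60 degrees, stop at 1.4. Slotted steel sheet, 150 mm long, 236 mm wide, with a 45 mm lip hanging from its front edge, hinged along its back edge; the front rises and goes back as it opens. Its weight (about 0.35 kg) and a light spring shut it from any angle: 2 to 3 N at the bar lifts it.
- guard_bar (a point): Middle of the guard's round front bar: 12 mm in diameter, parallel to the hinge (machine y), 112 mm of it free between two side arms, with a 44 mm gap between bar and sheet. Closed, it is at machine x = -100 mm, 115 mm above the bench. It moves on an arc of radius 200 mm about the hinge. Its axes turn with the guard; closed, they are the machine's.
- guard_hinge (a point): Middle of the guard's hinge line, machine x = +100 mm, 115 mm above the bench; the hinge axis is the machine's y axis. Axes turn with the guard.
- spool: Bystander: white flanged plastic spool, 40 mm in diameter and 56 mm tall, upright. Origin: centre of its underside.
- scissors: Bystander: scissors lying flat, about 200 mm long and 11 mm thick, black handles. Origin: at the pivot; blades along its x axis.
- tape: Bystander: grey tape-measure case 62 x 30 x 60 mm. Origin: centre of its underside.
- jar: Bystander: glass jar with a steel cap, 60 mm in diameter and 75 mm tall. Origin: centre of its underside.
- awl: Bystander: awl shaped like a screwdriver, about 200 mm long, lying along its x axis. Origin: under its middle.
Not all that is in view belongs to the job. What is shaped like the tall_die but black or blue is not meant.

How it is judged:
By the outcome, as a careful person would: the job done as asked, in the order asked, and still so for the second after the job is handed in, while the arm keeps its last pose, push and grip.
It also fails if it takes over 72 s, if anything falls off the work surface, if the arm or the gripper's body presses on something with over 40 N, if the wrist force passes 120 N, or if a joint passes its speed limit or range.

## Working session

There is one attempt and no reset: what is moved stays moved. The work goes in short steps, Python scripts to look and compute and a tool call to move; the robot and the scene stay as the last step left them, time stands still between calls to the robot, and variables do not carry over. Pictures are saved under pics/ and viewed, and the job is handed in when it is done.

Besides the shell and the picture viewer there is one more tool, called in YAML: its name, and indented under it one key for each argument. move_arm: Moves the arm, as the interface text tells. Its arguments: {"type":"object","properties":{"commands":{"type":"array","items":{"type":"array","items":{"type":"array","items":{"type":"number"}}}},"force":{"type":"number"}},"required":["commands"]}

```bash
mkdir -p pics; ls; cat > h.py <<'E'
import numpy as np, cv2
from rig import robot, optics
from scipy.spatial.transform import Rotation as Ro
E
python3 - <<'E'
from h import *
print(robot.state())
for c in ("side","top"):
    im=optics.get_image(c); cv2.imwrite(f"pics/{c}0.png",im["pixels"][:,:,::-1])
    np.savez(f"{c}.npz",**im)
    print(c,{k:im[k] for k in im if k!="pixels"})
    for q in ["press","hole1","hole2","hole3","tall_die","short_die","third_die","guard_bar","guard_hinge","guard"]:
        try: print(q,[(np.round(d["xy"]).tolist(),round(d["conf"],2)) for d in optics.find_in(c,q)])
        except Exception as e: print(q,e)
E
```

```text
pics
{'time': 0.0, 'joint_pos': array([ 1.07854908e+00,  2.07405666e-01,  1.54292271e+00, -7.28885461e-06,
        1.39350819e+00, -1.50496211e-01]), 'joint_vel': array([ 5.42820409e-05, -8.45479387e-04,  8.77108554e-05, -8.68214937e-04,
       -1.29697891e-04, -6.16260098e-04]), 'joint_efforts': array([-1.84159559e-03, -3.70884991e+01, -2.81412059e+01,  6.98357681e-02,
        3.61123681e-02, -1.57760883e-04]), 'ee_pos': array([192.341384  , 541.04699641, 212.31376095]), 'tcp_rot': array([-1.55624495,  0.26880551, -0.26769812]), 'wrist_force': array([ 0.22644453, -0.48144691,  0.46500912]), 'wrist_torque': array([0.03621227, 0.02073882, 0.01702341]), 'grip_width': 94.06171281248032}
side {'fx': 443.3551225115648, 'fy': 443.3551225115648, 'cx': 328.69423942774046, 'cy': 198.53070902011152, 'k1': -0.00698606044623101, 'R': array([[ 0.85128129, -0.52459737,  0.01085217],
       [-0.25251991, -0.42772667, -0.86791912],
       [ 0.45994985,  0.73610291, -0.49658699]]), 't': array([-479.88315404,  247.73835942, 1070.94948849])}
press [([340.0, 207.0], 0.85)]
hole1 [([340.0, 210.0], 0.77),
[... 506 characters left out ...]
026254, 'cx': 312.67141437458616, 'cy': 196.0358400502676, 'k1': 0.04635416824106385, 'R': array([[-0.09475627, -0.99549342,  0.00375382],
       [-0.97456004,  0.09199305, -0.20437712],
       [ 0.20311075, -0.02302434, -0.97888503]]), 't': array([  29.03839419,  582.03747855, 1720.58914248])}
press [([288.0, 186.0], 0.68)]
hole1 [([286.0, 188.0], 0.67)]
hole2 [([286.0, 188.0], 0.67)]
hole3 [([286.0, 188.0], 0.67)]
tall_die [([371.0, 180.0], 0.61), ([387.0, 187.0], 0.54), ([397.0, 164.0], 0.51)]
short_die [([387.0, 220.0], 0.37)]
third_die []
guard_bar [([285.0, 176.0], 0.81), ([288.0, 190.0], 0.51)]
guard_hinge [([286.0, 173.0], 0.97), ([289.0, 187.0], 0.69)]
guard [([287.0, 177.0], 0.83)]
```

View pics/side0.png

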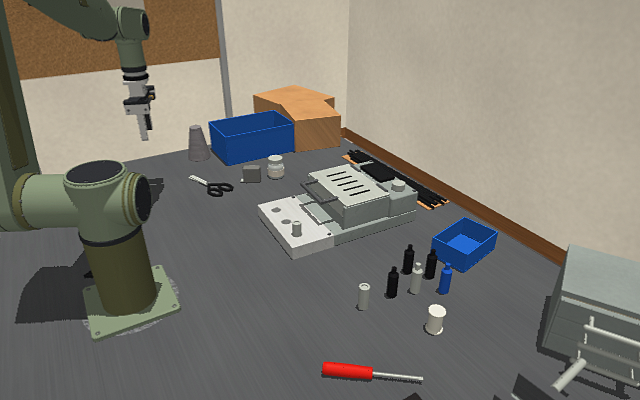

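View pics/top0.png

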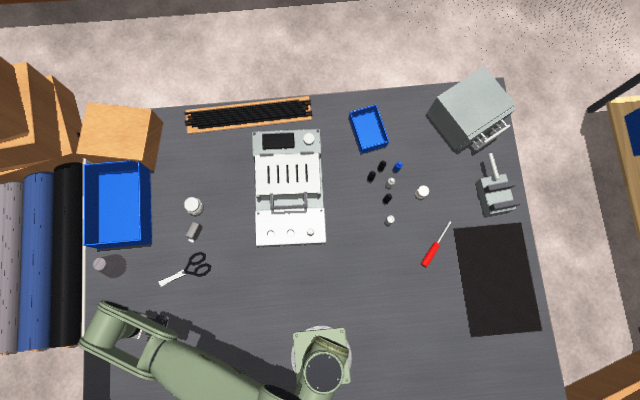

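```bash
python3 - <<'E'
import cv2
a=cv2.imread("pics/side0.png")[150:330,200:480]; cv2.imwrite("pics/side0c.png",cv2.resize(a,(800,514),interpolation=cv2.INTER_CUBIC))
a=cv2.imread("pics/top0.png")[110:260,210:430]; cv2.imwrite("pics/top0c.png",cv2.resize(a,(800,545),interpolation=cv2.INTER_CUBIC))
E
```

```text
(no output)
```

View pics/side0c.png

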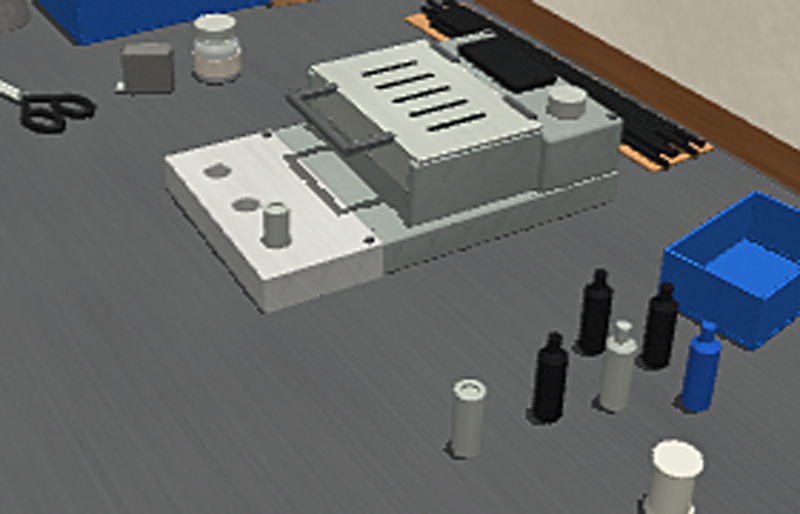

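View pics/top0c.png

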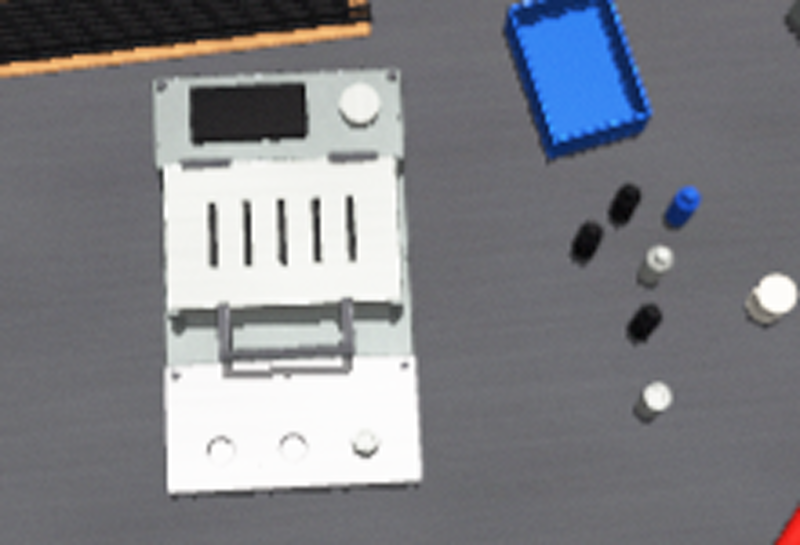

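The steel nosed die is at side (417,278) and top about (391,182). Three black look-alikes and one blue one stand around it: side (392,283), (409,260), (431,264), (445,278). Only the bright steel one fits the description. The short flat die is at side (364,296) and top (390,220). The press ledge faces the robot, with the die in hole 3 on its right. Next I'll confirm in an enlarged crop.

```bash
python3 - <<'E'
import cv2
def crop(n,x,y,w,h,s):
    a=cv2.imread(f"pics/{n}0.png")[y:y+h,x:x+w]; return cv2.resize(a,None,fx=s,fy=s,interpolation=cv2.INTER_CUBIC)
cv2.imwrite("pics/c1.png",crop("side",350,230,110,90,7))
cv2.imwrite("pics/c2.png",crop("side",250,170,100,90,8))
cv2.imwrite("pics/c3.png",crop("top",250,185,80,65,10))
cv2.imwrite("pics/c4.png",crop("top",355,150,80,80,7))
E
```

```text
(no output)
```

View pics/c1.png

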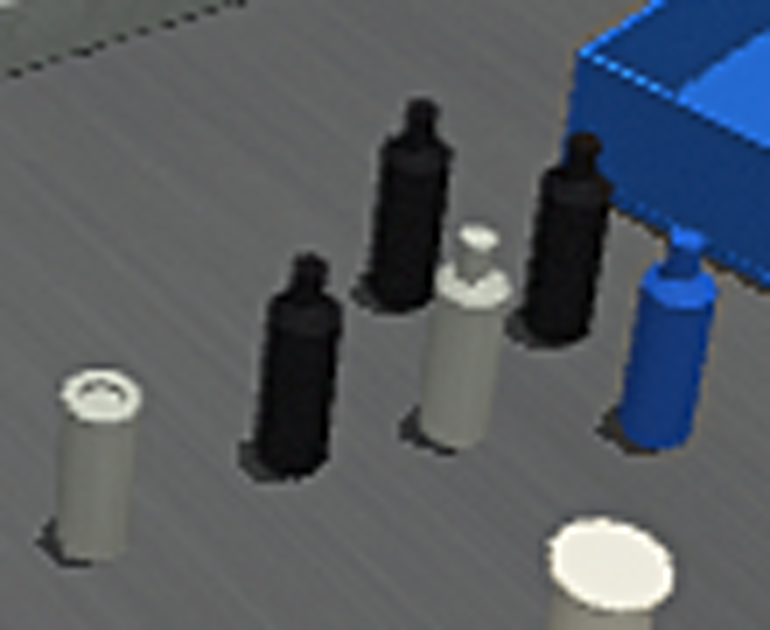

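View pics/c2.png

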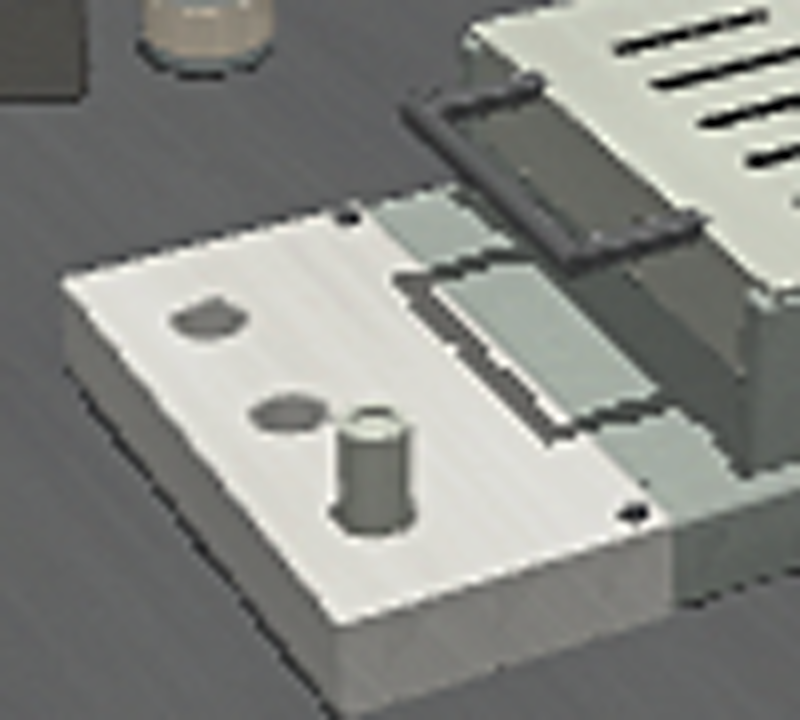

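View pics/c3.png

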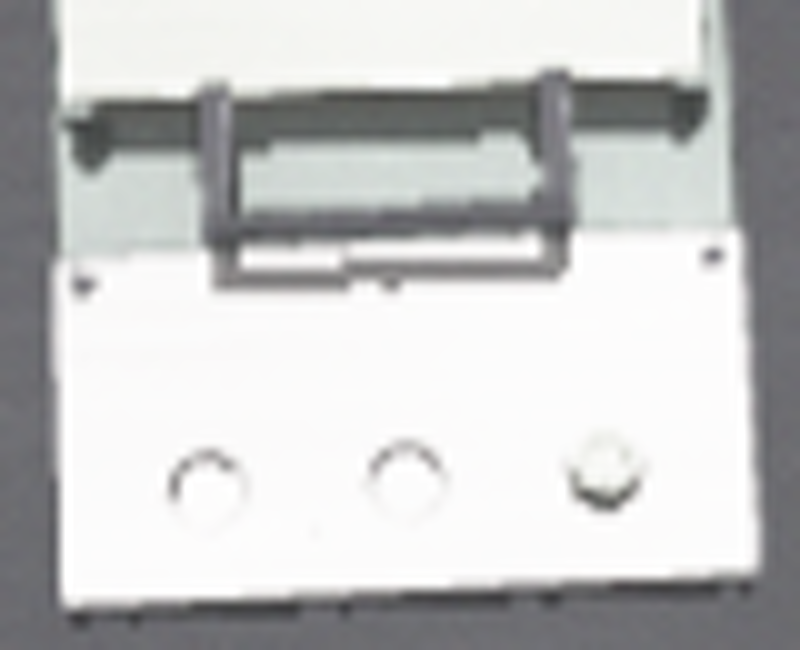

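View pics/c4.png

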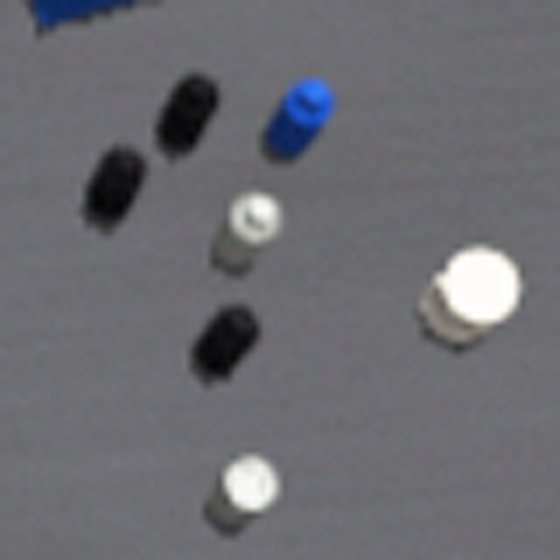

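The crop confirms it: the bright nosed die (c1 about (470,330)) is the tall die. The other nosed ones are black or blue.

```bash
cat >> h.py <<'E'
from scipy.optimize import least_squares
def cam(n):
    return dict(np.load(f"{n}.npz"))
def proj(c,X):
    X=np.atleast_2d(X); P=X@c["R"].T+c["t"]; s=P[:,:2]/P[:,2:]; r2=(s**2).sum(1,keepdims=True)
    s=s*(1+c["k1"]*r2); return s*[c["fx"],c["fy"]]+[c["cx"],c["cy"]]
def onplane(c,uv,z):
    return least_squares(lambda p:proj(c,[p[0],p[1],z])[0]-uv,[500,0],x_scale=100).x
def mp(pose,pts):
    x,y,a=pose; pts=np.atleast_2d(np.array(pts,float)); ca,sa=np.cos(a),np.sin(a)
    o=pts.copy(); o[:,0]=x+ca*pts[:,0]-sa*pts[:,1]; o[:,1]=y+sa*pts[:,0]+ca*pts[:,1]; return o
E
python3 - <<'E'
from h import *
S,T=cam("side"),cam("top")
cr=lambda p,x,y,s:np.array([x+(p[0]+.5)/s-.5,y+(p[1]+.5)/s-.5])
s2=lambda *p:cr(p,250,170,8); t3=lambda *p:cr(p,250,185,10); s1=lambda *p:cr(p,350,230,7); t4=lambda *p:cr(p,355,150,7)
obs=[(S,s2(209,320),(-185,75,40)),(S,s2(289,413),(-185,0,40)),(S,s2(373,423),(-185,-75,79)),(S,s2(66,283),(-225,130,40)),(S,s2(345,625),(-225,-130,40)),(S,s2(672,523),(-95,-130,40)),
(T,t3(207,490),(-185,75,40)),(T,t3(407,480),(-185,0,40)),(T,t3(604,465),(-185,-75,79)),(T,t3(62,603),(-225,130,40)),(T,t3(762,572),(-225,-130,40)),(T,t3(58,258),(-95,130,40)),(T,t3(742,232),(-95,-130,40)),(T,t3(398,220),(-100,0,115))]
def fit(o):
    f=lambda p:np.concatenate([proj(c,mp(p,m))[0]-uv for c,uv,m in o])
    r=least_squares(f,[650,50,0],x_scale=[100,100,.1]);return r.x,r.fun.reshape(-1,2)
for o in (obs,[q for q in obs if q[0] is S],[q for q in obs if q[0] is T]):
    p,r=fit(o);print("press",np.round(p,4),"\n",np.round(r,2).tolist())
p,_=fit(obs)
print(np.round(mp(p,[(-185,75,40),(-185,0,40),(-185,-75,40),(-100,0,115)]),1))
for n,c,uv,z in [("tall nose",S,s1(479,238),86),("tall sh",S,s1(472,284),66),("tall sh",T,t4(256,217),66),("short",S,s1(101,396),64),("short",T,t4(251,484),64),
 ("blkA",S,s1(309,262),84),("blkB",S,s1(422,107),84),("blkC",S,s1(585,140),84),("blue",S,s1(686,238),84),("blue",T,t4(310,102),66),("spool",S,cr((608,566),350,230,7),56),("spool",T,t4(480,287),56)]:
    print(n,c is S and "S" or "T",np.round(onplane(c,uv,z),1))
st=robot.state(); R=Ro.from_rotvec(st["tcp_rot"]).as_matrix(); print("toolR",np.round(R,3))
E
```

```text
press [ 6.407828e+02  6.086420e+01 -4.900000e-02] 
 [[-0.13, 0.3], [-0.22, 0.3], [-0.26, 0.15], [-0.89, -0.03], [-1.14, 0.61], [-0.06, 0.53], [0.19, -0.44], [0.16, -0.35], [0.39, -1.15], [0.24, -0.41], [-0.24, -0.5], [-0.07, -0.17], [-0.0, -0.63], [-0.65, -0.23]]
press [ 6.426762e+02  6.242860e+01 -4.560000e-02] 
 [[0.21, 0.02], [0.21, -0.02], [0.26, -0.21], [-0.58, -0.26], [-0.51, 0.2], [0.41, 0.08]]
press [ 6.38899e+02  5.98839e+01 -5.61000e-02] 
 [[0.14, -0.09], [0.12, 0.13], [0.36, -0.51], [0.1, -0.16], [-0.34, 0.24], [0.04, 0.06], [0.14, 0.08], [-0.53, 0.26]]
[[459.7 144.8  40. ]
 [456.   69.9  40. ]
 [452.3  -5.   40. ]
 [540.9  65.8 115. ]]
tall nose S [ 615.2 -326.1]
tall sh S [ 614.9 -326.1]
tall sh T [ 612.6 -327.4]
short S [ 471.2 -305.4]
short T [ 468.1 -306.3]
blkA S [ 558.1 -304.3]
blkB S [ 651.2 -254.6]
blkC S [ 688.7 -300.7]
blue S [ 679.  -361.3]
blue T [ 673.7 -364.9]
spool S [ 567.2 -445.7]
spool T [ 564.7 -444.8]
toolR [[ 0.942  0.     0.335]
 [-0.335  0.     0.942]
 [-0.    -1.     0.   ]]
```

```bash
cat >> h.py <<'E'
def where():
    st=robot.state(); R=Ro.from_rotvec(st["tcp_rot"]).as_matrix()
    th=np.degrees(np.arctan2(R[1,2],R[0,2]))
    print("t %.2f tcp %s th %.2f w %.1f F %s M %s j6 %.2f tilt %.4f"%(st["time"],np.round(st["ee_pos"],1),th,st["grip_width"],np.round(st["wrist_force"],1),np.round(st["wrist_torque"],2),st["joint_pos"][5],R[2,1]))
    return st,R,th
def go(x,y,z,th=None):
    st,R,t0=where(); d=R.T@(np.array([x,y,z])-st["ee_pos"])
    print("shift",np.round(d,1),"turn",0 if th is None else round(np.radians(t0-th),3))
E
python3 -c "
from h import *
go(613.8,-326.8,160,110)"
```

```text
t 1.10 tcp [192.7 541.8 213.5] th 70.42 w 94.0 F [ 0.6 -0.2 -0.4] M [ 0.06 -0.02  0.04] j6 -0.15 tilt -1.0000
shift [ 687.8   53.4 -677.2] turn -0.691
```

move_arm:
  commands:
    - [[688,53,-677,-0.69,64],[688,53,-677,-0.69,64],[688,53,-677,-0.69,64],[688,53,-677,-0.69,64],[688,53,-677,-0.69,64],[688,53,-677,-0.69,64],[688,53,-677,-0.69,64],[688,53,-677,-0.69,64],[688,53,-677,-0.69,64],[688,53,-677,-0.69,64]]

```text
time: 2.1
ee_pos: [403.4, 108.4, 187.7]
tcp_rot: [-1.553, -0.275, 0.272]
wrist_force: [1.1, 0.1, -0.7]
grip_width: 60.3
```

```bash
python3 -c "
from h import *
go(613.8,-326.8,160,110)"
```

```text
t 2.10 tcp [403.4 108.4 187.7] th 109.95 w 60.3 F [ 1.1  0.1 -0.7] M [0.07 0.01 0.  ] j6 -1.86 tilt -1.0000
shift [  49.2   27.9 -480.9] turn -0.001
```

move_arm:
  commands:
    - [[49,28,-481,0,64],[49,28,-481,0,64],[49,28,-481,0,64],[49,28,-481,0,64],[49,28,-481,0,64],[49,28,-481,0,64],[49,28,-481,0,64],[49,28,-481,0,64],[49,28,-481,0,64],[49,28,-481,0,64]]

```text
time: 3.1
ee_pos: [613.6, -328.4, 158.7]
tcp_rot: [-1.554, -0.272, 0.272]
wrist_force: [0.6, -0.2, -0.0]
grip_width: 60.2
```

```bash
python3 - <<'E'
from h import *
go(613.8,-326.8,160,110)
S=optics.get_image("side");T=optics.get_image("top")
def crop(im,x,y,w,h,s): return cv2.resize(im["pixels"][y:y+h,x:x+w,::-1],None,fx=s,fy=s,interpolation=cv2.INTER_CUBIC)
cv2.imwrite("pics/d.png",np.hstack([crop(S,370,180,80,120,5),crop(T,360,140,80,120,5)]))
st,R,t=where()
for l in (8,-11): print(proj(S,st["ee_pos"]+R@[0,l,0]),proj(T,st["ee_pos"]+R@[0,l,0]))
for s in (-30,30): print(proj(S,st["ee_pos"]+R@[0,8,s]),proj(T,st["ee_pos"]+R@[0,8,s]))
E
```

```text
t 3.10 tcp [ 613.6 -328.4  158.7] th 109.85 w 60.2 F [ 0.6 -0.2 -0. ] M [0.06 0.01 0.03] j6 -2.53 tilt -1.0000
shift [ 0.8 -1.3  1.5] turn -0.003
t 3.20 tcp [ 613.4 -329.7  157.9] th 109.72 w 60.2 F [ 0.3  1.2 -1.2] M [ 0.05 -0.03 -0.  ] j6 -2.53 tilt -1.0000
[[421.47511397 242.91654824]] [[395.61230414 174.79485352]]
[[422.41060378 236.20100753]] [[396.54370858 173.47424774]]
[[433.1168641  247.73973956]] [[403.0138344 171.3748049]]
[[410.1877165  238.24010132]] [[388.19405503 178.22309507]]
```

View pics/d.png

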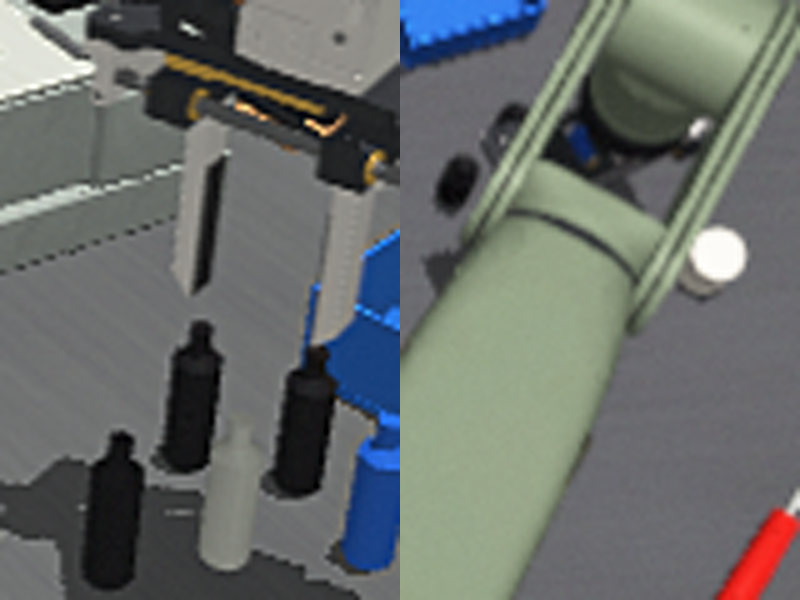

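```bash
cat >> h.py <<'E'
def avg(n=4):
    ps=[robot.state()["ee_pos"]]; F=[robot.state()["wrist_force"]]
    for _ in range(n):
        optics.get_image("side"); s=robot.state(); ps.append(s["ee_pos"]); F.append(s["wrist_force"])
    ps=np.array(ps); m=ps.mean(0); print("avg",np.round(m,2),"sd",np.round(ps.std(0),2),"F",np.round(np.mean(F,0),2)); return m
def goa(x,y,z,th=None,n=4):
    m=avg(n); st,R,t0=where(); d=R.T@(np.array([x,y,z])-m)
    print("shift",np.round(d,1),"turn",0 if th is None else round(np.radians(t0-th),3))
E
python3 -c "
from h import *
goa(614.2,-326.6,39,110)"
```

```text
avg [ 612.75 -326.04  158.44] sd [0.36 2.11 0.45] F [-0.29  0.19 -0.4 ]
t 3.40 tcp [ 612.5 -323.8  159.1] th 110.00 w 60.4 F [-0.8 -0.4  0.2] M [ 0.05  0.05 -0.01] j6 -2.53 tilt -1.0000
shift [  1.2 119.4  -1.2] turn -0.0
```

move_arm:
  commands:
    - [[1,0,-1,0,64],[1,30,-1,0,64],[1,60,-1,0,64],[1,80,-1,0,64],[1,100,-1,0,64],[1,110,-1,0,64],[1,119,-1,0,64],[1,119,-1,0,64]]

```text
time: 4.2
ee_pos: [613.7, -324.9, 39.5]
tcp_rot: [-1.552, -0.273, 0.274]
wrist_force: [0.2, 0.8, -0.3]
grip_width: 60.1
```

```bash
python3 - <<'E'
from h import *
goa(614.2,-326.6,39,110)
S=optics.get_image("side")
cv2.imwrite("pics/e.png",cv2.resize(S["pixels"][220:310,360:470,::-1],None,fx=7,fy=6.6,interpolation=cv2.INTER_CUBIC))
E
```

```text
avg [ 614.62 -325.72   40.98] sd [0.52 0.53 0.84] F [ 0.17  0.12 -0.23]
t 4.40 tcp [ 615.1 -326.3   41.8] th 109.95 w 60.5 F [-0.4 -0.1 -0.7] M [ 0.07  0.08 -0.03] j6 -2.53 tilt -1.0000
shift [-0.7  2.  -0.7] turn -0.001
```

View pics/e.png

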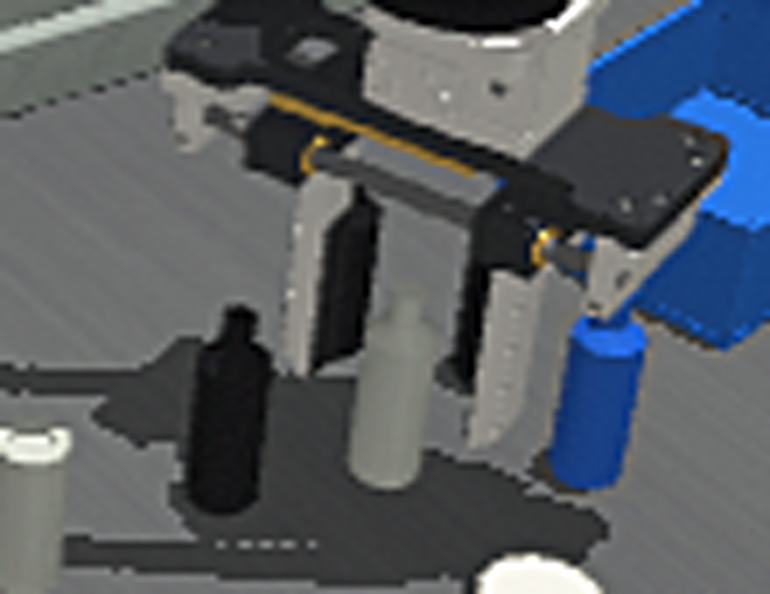

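The steel die stands between the open fingers, clear of the black and blue ones, so I'll grip it.

move_arm:
  commands:
    - [[0,2,0,0,40],[0,2,0,0,25],[0,2,0,0,15],[0,2,0,0,15],[0,2,0,0,15],[0,2,0,0,15]]
  force: 30

```text
time: 5.05
ee_pos: [614.2, -325.7, 38.2]
tcp_rot: [-1.554, -0.273, 0.273]
wrist_force: [-0.1, -0.0, 0.4]
grip_width: 25.1
```

```bash
python3 - <<'E'
from h import *
avg()
where()
E
```

```text
avg [ 614.22 -325.78   38.28] sd [0.01 0.02 0.02] F [-0.   -0.2   0.18]
t 5.25 tcp [ 614.2 -325.8   38.3] th 109.95 w 25.4 F [-0.7 -0.3  0.2] M [-0.03 -0.    0.02] j6 -2.53 tilt -1.0000
```

move_arm:
  commands:
    - [[0,-20,0,0,15],[0,-60,0,0,15],[0,-100,0,0,15],[0,-132,0,0,15],[0,-132,0,0,15]]

```text
time: 5.75
ee_pos: [617.3, -327.7, 176.5]
tcp_rot: [-1.561, -0.28, 0.267]
wrist_force: [0.6, -0.8, -2.2]
grip_width: 25.4
```

```bash
python3 - <<'E'
from h import *
go(460.3,145.3,150,110)
E
```

```text
t 5.75 tcp [ 617.3 -327.7  176.5] th 109.96 w 25.4 F [ 0.6 -0.8 -2.2] M [-0.03 -0.02 -0.01] j6 -2.53 tilt -0.9999
shift [ 13.7  22.  498.4] turn -0.001
```

move_arm:
  commands:
    - [[14,0,498,0,15],[14,0,498,0,15],[14,0,498,0,15],[14,0,498,0,15],[14,0,498,0,15],[14,0,498,0,15],[14,0,498,0,15],[14,0,498,0,15],[14,0,498,0,15],[14,0,498,0,15]]

```text
time: 6.75
ee_pos: [454.4, 148.8, 167.4]
tcp_rot: [-1.553, -0.27, 0.277]
wrist_force: [0.6, 1.0, -2.5]
grip_width: 25.4
```

```bash
python3 - <<'E'
from h import *
go(460.3,145.3,93,110)
E
```

```text
t 6.75 tcp [454.4 148.8 167.4] th 109.94 w 25.4 F [ 0.6  1.  -2.5] M [ 0.04  0.01 -0.04] j6 -1.78 tilt -1.0000
shift [ 4.7 74.4 -5.4] turn -0.001
```

move_arm:
  commands:
    - [[3,30,-3,0,15],[3,60,-3,0,15],[3,72,-3,0,15],[3,72,-3,0,15],[3,72,-3,0,15]]

```text
time: 7.25
ee_pos: [461.2, 145.0, 97.9]
tcp_rot: [-1.553, -0.272, 0.273]
wrist_force: [-0.3, -0.0, -2.3]
grip_width: 25.6
```

```bash
python3 - <<'E'
from h import *
goa(460.3,145.3,93,110)
for c in ("side","top"):
    S=optics.get_image(c); cv2.imwrite(f"pics/f_{c}.png",S["pixels"][:,:,::-1])
a=cv2.imread("pics/f_side.png")[130:240,230:350]; cv2.imwrite("pics/f1.png",cv2.resize(a,None,fx=6,fy=5.4,interpolation=cv2.INTER_CUBIC))
a=cv2.imread("pics/f_top.png")[170:260,220:350]; cv2.imwrite("pics/f2.png",cv2.resize(a,None,fx=6,fy=6,interpolation=cv2.INTER_CUBIC))
E
```

```text
avg [462.29 145.13  99.14] sd [0.59 0.07 0.66] F [ 0.4  -0.01 -2.88]
t 7.45 tcp [462.7 145.2  99.7] th 109.91 w 25.8 F [ 0.8 -0.2 -3.9] M [-0.02  0.01 -0.04] j6 -1.79 tilt -1.0000
shift [-1.8  6.1  0.8] turn -0.002
```

View pics/f1.png

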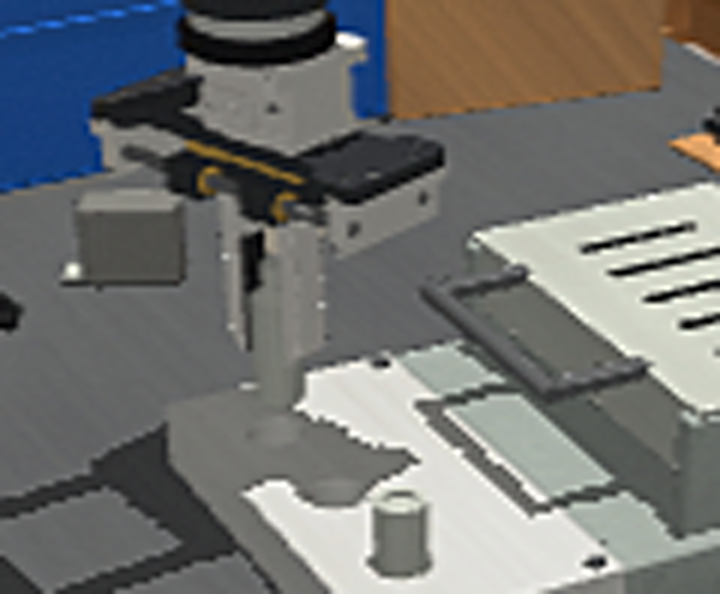

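View pics/f2.png

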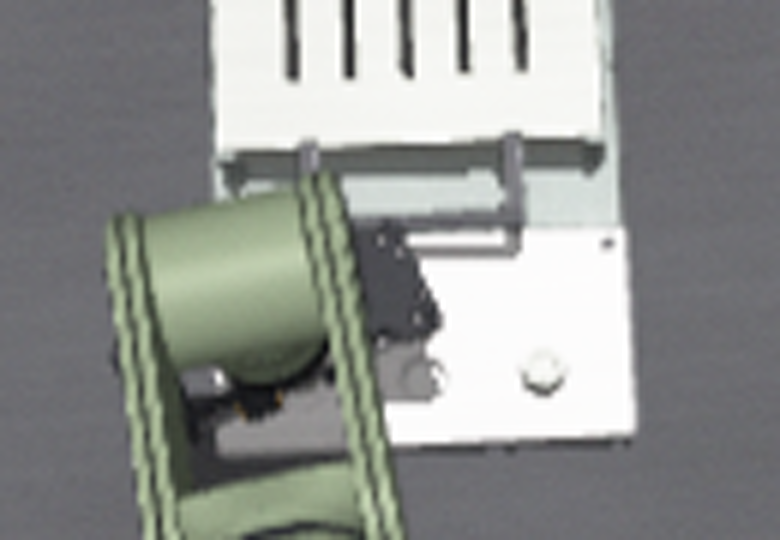

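```bash
python3 - <<'E'
from h import *
S=cam("side")
k=lambda uv:((uv[0]-230+.5)*6-.5,(uv[1]-130+.5)*5.4-.5)
for n,p in [("foot",(462.3,145.1,99.1-38.3)),("foot bottom front",(462.3-12*.42,145.1-12*.7,99.1-38.3)),("hole avg",(459.7,144.8,40)),("hole side",(461.3,145.8,40))]:
    print(n,np.round(k(proj(S,p)[0]),1))
g=np.array([(461.9,145.1,60.8)]);  print(np.round([k(proj(S,(462.3+dx,145.1+dy,60.8))[0]) for dx,dy in((5,0),(0,5))],1))
a=cv2.imread("pics/f_side.png")[185:225,262:302]; cv2.imwrite("pics/f3.png",cv2.resize(a,None,fx=15,fy=15,interpolation=cv2.INTER_CUBIC))
E
```

```text
foot [278.3 400.7]
foot bottom front [276.5 409.5]
hole avg [275.9 433.5]
hole side [277.9 432. ]
[[287.1 398.5]
 [274.  396.9]]
```

View pics/f3.png

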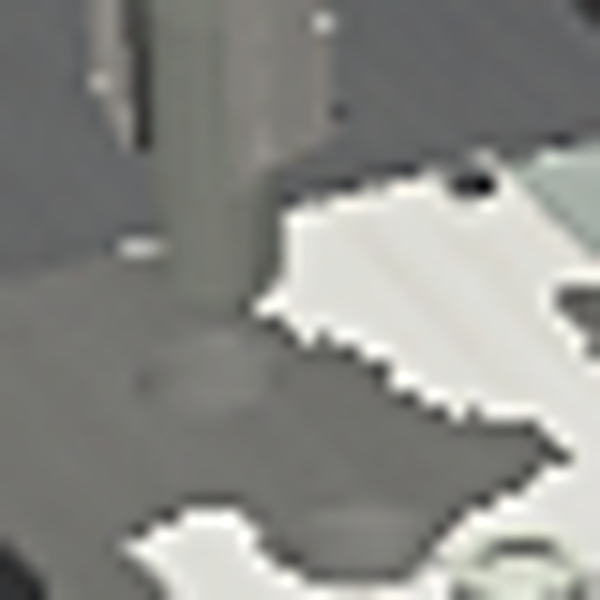

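```bash
python3 - <<'E'
from h import *
goa(460.0,146.0,80,110)
E
```

```text
avg [461.85 145.32  98.98] sd [0.27 0.03 0.27] F [-0.18 -0.   -3.32]
t 7.75 tcp [461.5 145.4  98.6] th 109.94 w 25.4 F [ 0.   0.5 -3.3] M [ 0.03  0.03 -0.03] j6 -1.79 tilt -1.0000
shift [-1.5 19.   1.3] turn -0.001
```

move_arm:
  commands:
    - [[-1.5,10,1.3,0,15],[-1.5,17,1.3,0,15],[-1.5,20,1.3,0,15],[-1.5,22,1.3,0,15],[-1.5,24,1.3,0,15],[-1.5,24,1.3,0,15]]

```text
time: 8.35
ee_pos: [459.5, 146.1, 74.1]
tcp_rot: [-1.553, -0.273, 0.273]
wrist_force: [0.5, 0.3, -3.6]
grip_width: 25.5
```

```bash
python3 - <<'E'
from h import *
goa(460.0,146.0,60,110)
E
```

```text
avg [459.61 146.11  74.3 ] sd [0.04 0.01 0.11] F [-0.29  0.36 -3.41]
t 8.55 tcp [459.6 146.1  74.4] th 109.95 w 25.4 F [-0.4  1.  -3.1] M [ 0.09 -0.05  0.02] j6 -1.79 tilt -1.0000
shift [ 0.3 14.3 -0.2] turn -0.001
```

It has entered the hole 4 mm with no contact force, so I'll keep lowering.

move_arm:
  commands:
    - [[0,4,0,0,15],[0,8,0,0,15],[0,12,0,0,15],[0,16,0,0,15],[0,18,0,0,15],[0,18,0,0,15]]

```text
time: 9.15
ee_pos: [459.4, 146.1, 55.9]
tcp_rot: [-1.553, -0.273, 0.273]
wrist_force: [0.5, 1.5, -3.9]
grip_width: 25.3
```

```bash
python3 - <<'E'
from h import *
avg();where()
E
```

```text
avg [459.46 146.13  56.16] sd [0.02 0.01 0.15] F [ 0.68  0.49 -3.71]
t 9.35 tcp [459.5 146.1  56.3] th 109.95 w 25.8 F [ 1.4  0.  -3.4] M [ 0.09 -0.08  0.03] j6 -1.79 tilt -1.0000
```

move_arm:
  commands:
    - [[0,1.5,0,0,15],[0,2.5,0,0,15],[0,3,0,0,15],[0,3.5,0,0,15],[0,3.5,0,0,15]]

```text
time: 9.85
ee_pos: [459.6, 146.1, 53.2]
tcp_rot: [-1.553, -0.273, 0.273]
wrist_force: [-0.5, -0.7, 1.4]
grip_width: 25.9
```

```bash
python3 - <<'E'
from h import *
avg();where()
E
```

```text
avg [459.57 146.13  53.19] sd [0.03 0.01 0.01] F [-0.86 -0.07  2.06]
t 10.05 tcp [459.6 146.1  53.2] th 109.95 w 25.1 F [-0.9 -0.5  2.4] M [ 0.14  0.26 -0.01] j6 -1.79 tilt -1.0000
```

move_arm:
  commands:
    - [[0,0,0,0,30],[0,0,0,0,45],[0,0,0,0,55],[0,0,0,0,55],[0,-30,0,0,55],[0,-70,0,0,55],[0,-120,0,0,55],[0,-120,0,0,55]]

```text
time: 10.85
ee_pos: [465.1, 146.9, 180.3]
tcp_rot: [-1.554, -0.285, 0.261]
wrist_force: [0.8, -0.6, 0.1]
grip_width: 51.7
```

```bash
python3 - <<'E'
from h import *
go(470,-305.6,150,110)
S=optics.get_image("side"); cv2.imwrite("pics/g.png",cv2.resize(S["pixels"][150:260,240:360,::-1],None,fx=5,fy=5,interpolation=cv2.INTER_CUBIC))
E
```

```text
t 10.85 tcp [465.1 146.9 180.3] th 109.96 w 51.7 F [ 0.8 -0.6  0.1] M [ 0.04 -0.04 -0.  ] j6 -1.79 tilt -0.9999
shift [-150.3   29.5 -426.9] turn -0.001
```

View pics/g.png

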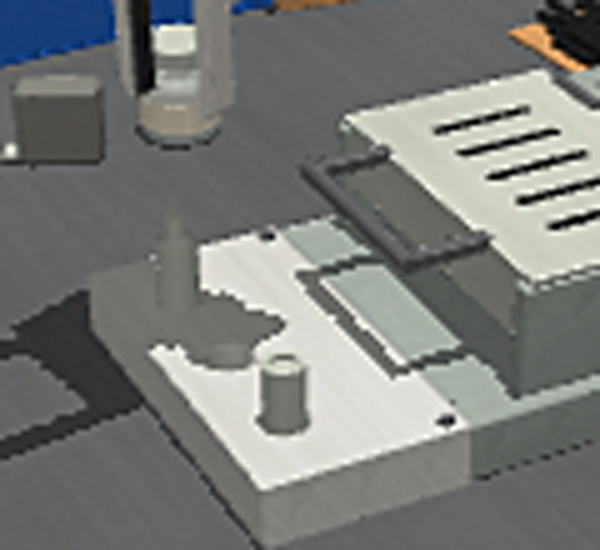

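The tall die stands upright, seated in hole 1 (crop (178,270)). Next, the short die.

move_arm:
  commands:
    - [[-150,0,-427,0,60],[-150,0,-427,0,60],[-150,0,-427,0,60],[-150,0,-427,0,60],[-150,0,-427,0,60],[-150,0,-427,0,60],[-150,0,-427,0,60],[-150,0,-427,0,60],[-150,0,-427,0,60],[-150,0,-427,0,60]]

```text
time: 11.9
ee_pos: [462.8, -311.6, 170.9]
tcp_rot: [-1.555, -0.267, 0.27]
wrist_force: [0.0, -0.5, 0.1]
grip_width: 56.1
```

```bash
python3 - <<'E'
from h import *
goa(470.5,-305.4,39,110,6)
E
```

```text
avg [ 463.24 -306.67  171.17] sd [0.41 2.49 0.49] F [ 0.14  0.31 -0.03]
t 12.20 tcp [ 464.  -304.5  172.1] th 110.06 w 56.6 F [ 0.5  0.7 -0.3] M [ 0.03 -0.03  0.02] j6 -2.66 tilt -1.0000
shift [  7.3 132.2  -1.5] turn 0.001
```

move_arm:
  commands:
    - [[7,0,-1.5,0,60],[7,30,-1.5,0,60],[7,60,-1.5,0,60],[7,85,-1.5,0,60],[7,105,-1.5,0,60],[7,120,-1.5,0,60],[7,132,-1.5,0,60],[7,132,-1.5,0,60],[7,132,-1.5,0,60]]

```text
time: 13.1
ee_pos: [471.8, -305.7, 41.3]
tcp_rot: [-1.554, -0.274, 0.273]
wrist_force: [-0.5, -0.5, 1.2]
grip_width: 56.7
```

```bash
python3 - <<'E'
from h import *
goa(470.5,-305.4,39,110)
S=optics.get_image("side"); cv2.imwrite("pics/i.png",cv2.resize(S["pixels"][220:330,310:430,::-1],None,fx=5,fy=5,interpolation=cv2.INTER_CUBIC))
E
```

```text
avg [ 472.01 -306.07   41.82] sd [0.13 0.21 0.28] F [ 0.05 -0.31  0.36]
t 13.30 tcp [ 472.  -306.2   42. ] th 109.95 w 56.1 F [ 0.8 -0.3  0.6] M [ 0.04  0.03 -0.02] j6 -2.65 tilt -1.0000
shift [-1.2  2.8  1.1] turn -0.001
```

View pics/i.png

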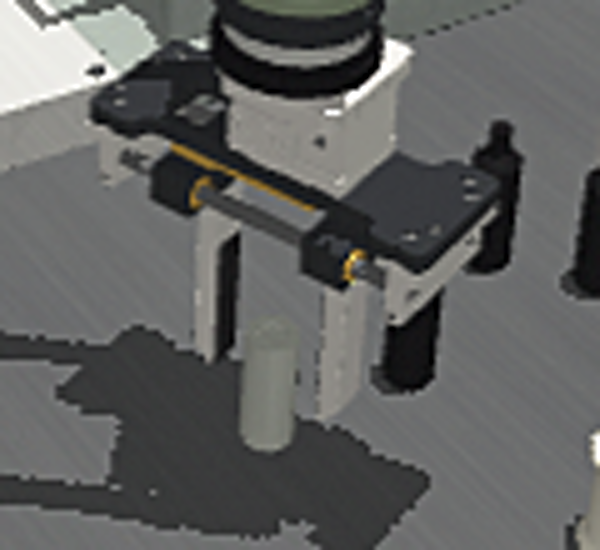

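move_arm:
  commands:
    - [[-1.2,2.6,1,0,40],[-1.2,2.6,1,0,25],[-1.2,2.6,1,0,15],[-1.2,2.6,1,0,15],[-1.2,2.6,1,0,15],[-1.2,2.6,1,0,15]]
  force: 30

```text
time: 13.95
ee_pos: [469.8, -305.1, 38.2]
tcp_rot: [-1.554, -0.273, 0.273]
wrist_force: [0.4, 0.1, -0.0]
grip_width: 25.6
```

```bash
python3 - <<'E'
from h import *
avg();where()
E
```

```text
avg [ 469.78 -305.06   38.19] sd [0.   0.01 0.01] F [ 0.18 -0.17 -0.06]
t 14.15 tcp [ 469.8 -305.1   38.2] th 109.95 w 25.8 F [-0.3 -0.6 -0.8] M [-0.04  0.03 -0.01] j6 -2.65 tilt -1.0000
```

move_arm:
  commands:
    - [[0,-20,0,0,15],[0,-50,0,0,15],[0,-80,0,0,15],[0,-110,0,0,15],[0,-132,0,0,15],[0,-132,0,0,15]]

```text
time: 14.75
ee_pos: [471.6, -306.5, 173.6]
tcp_rot: [-1.559, -0.277, 0.27]
wrist_force: [0.2, -1.6, -1.8]
grip_width: 25.6
```

```bash
python3 - <<'E'
from h import *
go(455.9,71.2,170,110)
E
```

```text
t 14.75 tcp [ 471.6 -306.5  173.6] th 109.96 w 25.6 F [ 0.2 -1.6 -1.8] M [ 0.05 -0.02  0.02] j6 -2.65 tilt -1.0000
shift [114.1   1.8 360.4] turn -0.001
```

move_arm:
  commands:
    - [[115,0,360,0,15],[115,0,360,0,15],[115,0,360,0,15],[115,0,360,0,15],[115,0,360,0,15],[115,0,360,0,15],[115,0,360,0,15],[115,0,360,0,15],[115,0,360,0,15],[115,0,360,0,15]]

```text
time: 15.75
ee_pos: [453.7, 73.1, 168.4]
tcp_rot: [-1.553, -0.272, 0.277]
wrist_force: [0.5, 0.5, -2.7]
grip_width: 25.5
```

```bash
python3 - <<'E'
from h import *
goa(455.9,71.2,93,110,6)
E
```

```text
avg [454.53  71.94 169.28] sd [0.49 0.52 0.52] F [-0.27 -0.19 -2.53]
t 16.05 tcp [455.1  71.6 170. ] th 109.83 w 25.2 F [-1.7  0.2 -2.7] M [ 0.03 -0.03 -0.03] j6 -1.95 tilt -1.0000
shift [ 1.1 76.3 -1.2] turn -0.003
```

move_arm:
  commands:
    - [[1,20,-1.2,0,15],[1,45,-1.2,0,15],[1,65,-1.2,0,15],[1,76,-1.2,0,15],[1,76,-1.2,0,15],[1,76,-1.2,0,15]]

```text
time: 16.65
ee_pos: [457.0, 71.6, 94.7]
tcp_rot: [-1.554, -0.273, 0.272]
wrist_force: [-0.3, -0.2, -2.1]
grip_width: 25.8
```

```bash
python3 - <<'E'
from h import *
goa(455.9,71.2,75,110)
S=optics.get_image("side"); cv2.imwrite("pics/k.png",cv2.resize(S["pixels"][175:245,250:320,::-1],None,fx=8,fy=8,interpolation=cv2.INTER_CUBIC))
E
```

```text
avg [457.44  71.73  95.25] sd [0.23 0.09 0.28] F [-0.21 -0.07 -2.33]
t 16.85 tcp [457.5  71.8  95.4] th 109.95 w 25.6 F [-0.8  0.4 -3.1] M [ 0.05  0.03 -0.03] j6 -1.95 tilt -1.0000
shift [-1.7 20.2  0. ] turn -0.001
```

View pics/k.png

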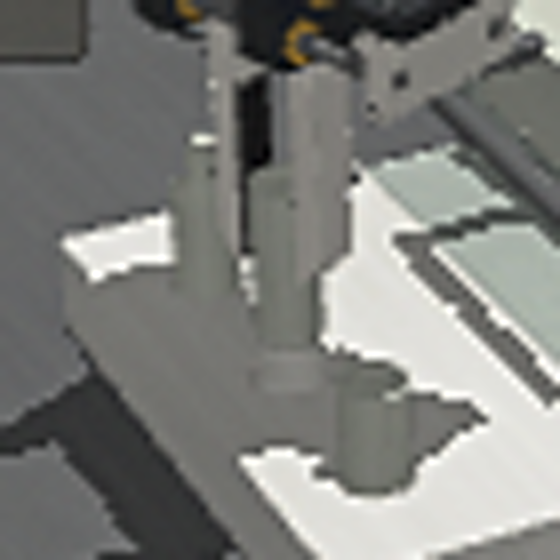

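move_arm:
  commands:
    - [[-1.5,8,0,0,15],[-1.5,14,0,0,15],[-1.5,17,0,0,15],[-1.5,19,0,0,15],[-1.5,20.5,0,0,15],[-1.5,20.5,0,0,15]]

```text
time: 17.5
ee_pos: [454.6, 71.5, 74.6]
tcp_rot: [-1.553, -0.272, 0.275]
wrist_force: [-3.8, -0.2, 8.0]
grip_width: 25.4
```

```bash
python3 - <<'E'
from h import *
goa(455.9,71.2,56,110)
E
```

```text
avg [454.63  71.5   74.68] sd [0.01 0.01 0.02] F [-3.92  0.04  7.47]
t 17.70 tcp [454.6  71.5  74.7] th 109.96 w 25.4 F [-3.9  0.6  6.9] M [ 0.06  1.05 -0.  ] j6 -1.95 tilt -1.0000
shift [ 1.1 18.7 -0.7] turn -0.001
```

move_arm:
  commands:
    - [[-0.5,0,0.2,0,15],[-1,0,0.3,0,15],[-1,1,0.3,0,15],[-1,1,0.3,0,15]]

```text
time: 18.1
ee_pos: [454.6, 71.4, 74.5]
tcp_rot: [-1.554, -0.274, 0.273]
wrist_force: [-3.7, 0.3, 10.2]
grip_width: 25.6
```

```bash
python3 - <<'E'
from h import *
avg();where()
E
```

```text
avg [454.64  71.44  74.51] sd [0.01 0.01 0.  ] F [-3.35  0.07  9.76]
t 18.30 tcp [454.6  71.4  74.5] th 109.95 w 25.3 F [-3.7  0.5  9.6] M [ 0.09  0.97 -0.07] j6 -1.95 tilt -1.0000
```

move_arm:
  commands:
    - [[-0.5,0,0.2,0,15],[-1,0,0.3,0,15],[-1.5,0,0.5,0,15],[-1.5,0,0.5,0,15]]

```text
time: 18.7
ee_pos: [454.2, 71.4, 74.8]
tcp_rot: [-1.554, -0.276, 0.27]
wrist_force: [-1.7, -0.0, 9.2]
grip_width: 25.7
```

```bash
python3 - <<'E'
from h import *
avg();where()
E
```

```text
avg [454.19  71.43  74.76] sd [0.01 0.01 0.01] F [-1.67  0.4   8.68]
t 18.90 tcp [454.2  71.4  74.8] th 109.95 w 25.6 F [-1.7  0.   8.7] M [0.18 0.48 0.01] j6 -1.95 tilt -1.0000
```

```bash
python3 - <<'E'
from h import *
S=optics.get_image("side"); cv2.imwrite("pics/l.png",cv2.resize(S["pixels"][185:235,260:310,::-1],None,fx=11,fy=11,interpolation=cv2.INTER_CUBIC))
T=optics.get_image("top"); cv2.imwrite("pics/l2.png",cv2.resize(T["pixels"][170:250,240:350,::-1],None,fx=7,fy=7,interpolation=cv2.INTER_CUBIC))
st=robot.state()
p=st["ee_pos"]
for q in [(0,0,-38.2),(0,0,25.8)]:
  u=proj(S,p+np.array(q))[0]; print((u-[260,185]+.5)*11)
E
```

```text
[277.69417994 416.81581881]
[268.34685765 212.11790119]
```

View pics/l.png

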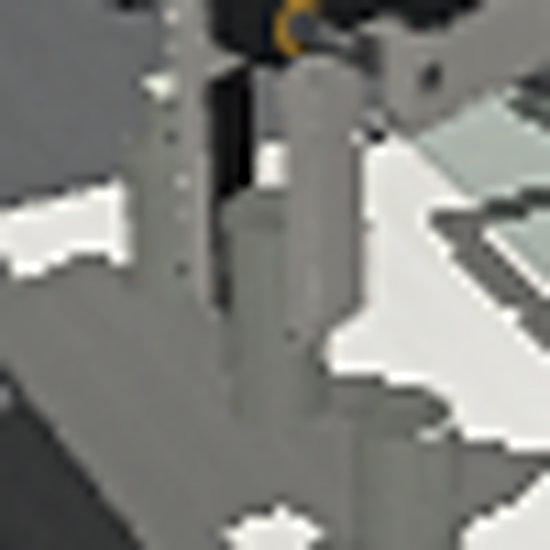

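View pics/l2.png

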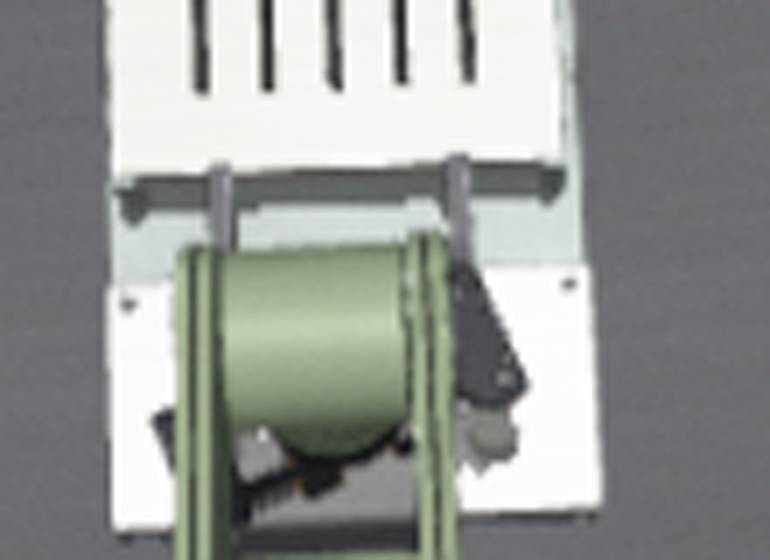

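move_arm:
  commands:
    - [[-0.7,0,0.2,0,15],[-1.4,0,0.5,0,15],[-1.4,0,0.5,0,15]]

```text
time: 19.3
ee_pos: [453.8, 71.4, 74.9]
tcp_rot: [-1.554, -0.278, 0.268]
wrist_force: [-0.1, 0.4, 6.0]
grip_width: 25.8
```

```bash
python3 - <<'E'
from h import *
avg();where()
E
```

```text
avg [453.85  71.4   74.93] sd [0.01 0.01 0.01] F [0.44 0.59 6.35]
t 19.50 tcp [453.9  71.4  74.9] th 109.95 w 25.5 F [0.7 1.1 6.2] M [ 0.2  -0.04  0.  ] j6 -1.95 tilt -1.0000
```

move_arm:
  commands:
    - [[-0.3,0,-0.7,0,15],[-0.5,0,-1.4,0,15],[-0.5,0.5,-1.4,0,15],[-0.5,0.5,-1.4,0,15]]

```text
time: 19.9
ee_pos: [453.9, 71.1, 74.8]
tcp_rot: [-1.552, -0.278, 0.267]
wrist_force: [-0.0, 4.5, 10.0]
grip_width: 25.6
```

```bash
python3 - <<'E'
from h import *
avg();where()
E
```

```text
avg [453.95  71.08  74.83] sd [0.01 0.01 0.01] F [-0.6   4.07  9.08]
t 20.10 tcp [453.9  71.1  74.8] th 109.90 w 25.4 F [0.2 4.  8.2] M [ 0.89  0.22 -0.02] j6 -1.96 tilt -1.0000
```

move_arm:
  commands:
    - [[1,-6,0,0,15],[1,-15,0,0,15],[1,-25,0,0,15],[1,-25,0,0,15],[1,-25,0,0,15],[1,-25,0,0,15]]

```text
time: 20.7
ee_pos: [451.3, 70.1, 96.8]
tcp_rot: [-1.553, -0.272, 0.274]
wrist_force: [-0.2, 0.2, -2.0]
grip_width: 25.4
```

```bash
python3 - <<'E'
from h import *
p=avg(3)
S=optics.get_image("side"); cv2.imwrite("pics/m.png",cv2.resize(S["pixels"][180:230,255:305,::-1],None,fx=12,fy=12,interpolation=cv2.INTER_CUBIC))
print(p)
for q in [(0,0,-38.2),(-5,-8.5,-38.2-2),(0,0,25.8)]:
  u=proj(S,p+np.array(q))[0]; print((u-[255,180]+.5)*12)
for q in [(455.9,71.2,40)]:
  u=proj(S,q)[0]; print("hole",(u-[255,180]+.5)*12)
where()
E
```

```text
avg [451.26  70.08  96.7 ] sd [0.05 0.02 0.07] F [ 0.15  0.01 -2.77]
[451.2579851   70.08049835  96.70457188]
[351.14901986 445.21996456]
[348.74261137 473.77185853]
[340.55438944 217.83729976]
hole [368.95391476 501.58692191]
t 20.90 tcp [451.4  70.1  96.8] th 109.95 w 25.2 F [ 0.3 -0.1 -2.6] M [0.06 0.01 0.02] j6 -1.95 tilt -1.0000
```

View pics/m.png

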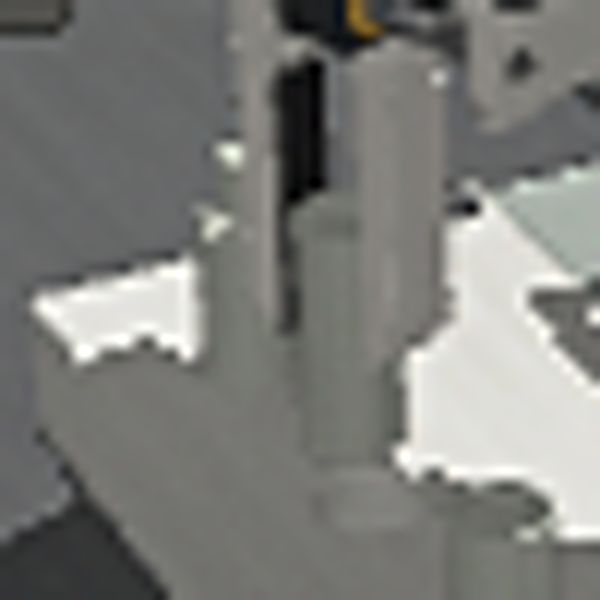

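move_arm:
  commands:
    - [[4.8,10,-0.4,0,15],[4.8,15,-0.4,0,15],[4.8,15,-0.4,0,15],[4.8,15,-0.4,0,15],[4.8,15,-0.4,0,15]]

```text
time: 21.4
ee_pos: [456.5, 71.4, 82.1]
tcp_rot: [-1.554, -0.273, 0.273]
wrist_force: [-0.6, 0.7, -2.6]
grip_width: 25.8
```

```bash
python3 - <<'E'
from h import *
goa(456,71.4,75,110,5)
E
```

```text
avg [456.6   71.38  82.35] sd [0.06 0.01 0.1 ] F [-0.1   0.11 -2.46]
t 21.65 tcp [456.6  71.4  82.4] th 109.95 w 25.2 F [ 0.9  0.3 -2.4] M [ 0.07  0.02 -0.02] j6 -1.95 tilt -1.0000
shift [-0.6  7.3  0.2] turn -0.001
```

move_arm:
  commands:
    - [[-0.2,1,0,0,15],[-0.2,2,0,0,15],[-0.2,3,0,0,15],[-0.2,4,0,0,15],[-0.2,5,0,0,15],[-0.2,6,0,0,15],[-0.2,7,0,0,15],[-0.2,8,0,0,15],[-0.2,9,0,0,15],[-0.2,9,0,0,15]]

```text
time: 22.65
ee_pos: [456.1, 71.3, 73.0]
tcp_rot: [-1.553, -0.273, 0.273]
wrist_force: [-0.9, 0.6, -2.5]
grip_width: 25.6
```

```bash
python3 - <<'E'
from h import *
avg();where()
E
```

```text
avg [456.21  71.32  73.12] sd [0.07 0.01 0.08] F [-0.55  0.22 -2.16]
t 22.85 tcp [456.3  71.3  73.2] th 109.95 w 25.7 F [-0.4  0.7 -2.7] M [0.06 0.01 0.06] j6 -1.95 tilt -1.0000
```

The diagnosis was right: it's now in the hole with no contact force. I'll lower it the rest of the way.

move_arm:
  commands:
    - [[0,3,0,0,15],[0,6,0,0,15],[0,9,0,0,15],[0,12,0,0,15],[0,15,0,0,15],[0,17,0,0,15],[0,18.5,0,0,15],[0,19.5,0,0,15],[0,20.5,0,0,15],[0,20.5,0,0,15]]

```text
time: 23.85
ee_pos: [456.4, 71.3, 53.1]
tcp_rot: [-1.553, -0.273, 0.273]
wrist_force: [-1.9, 0.7, 1.8]
grip_width: 25.7
```

```bash
python3 - <<'E'
from h import *
avg();where()
E
```

```text
avg [456.4   71.33  53.14] sd [0.02 0.01 0.02] F [-2.2   0.31  3.08]
t 24.05 tcp [456.4  71.3  53.1] th 109.95 w 25.3 F [-2.1 -0.3  3.9] M [ 0.13  0.55 -0.01] j6 -1.95 tilt -1.0000
```

move_arm:
  commands:
    - [[0,0,0,0,30],[0,0,0,0,45],[0,0,0,0,50],[0,0,0,0,50],[0,-30,0,0,50],[0,-65,0,0,50],[0,-100,0,0,45],[0,-125,0,0,40],[0,-125,0,0.15,40],[0,-125,0,0.3,40]]

```text
time: 25.05
ee_pos: [457.3, 71.3, 179.1]
tcp_rot: [-1.571, -0.036, 0.03]
wrist_force: [-0.6, 0.8, 0.2]
grip_width: 37.5
```

```bash
python3 - <<'E'
from h import *
go(541,67.1,180,-2.7)
S=optics.get_image("side"); cv2.imwrite("pics/n.png",cv2.resize(S["pixels"][150:260,240:360,::-1],None,fx=5,fy=5,interpolation=cv2.INTER_CUBIC))
E
```

```text
t 25.05 tcp [457.3  71.3 179.1] th 92.41 w 37.5 F [-0.6  0.8  0.2] M [0.03 0.   0.01] j6 -1.65 tilt -1.0000
shift [83.5 -0.6 -7.7] turn 1.66
```

View pics/n.png

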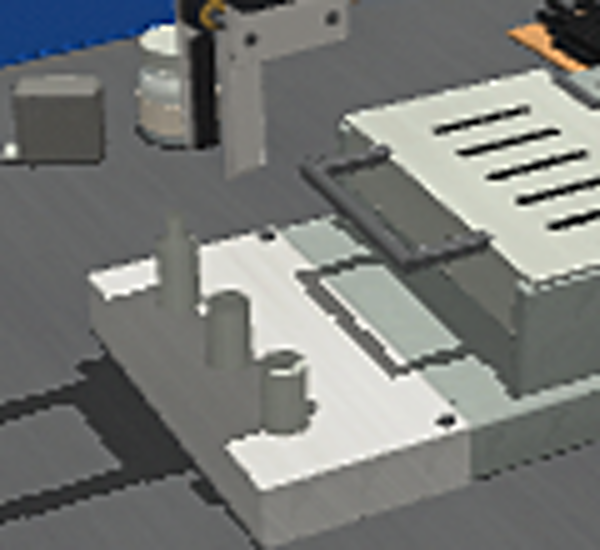

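Both dies stand in their holes, and the short die's top (crop (230,297)) is level with its neighbour's. Next, the guard bar.

move_arm:
  commands:
    - [[83,0,-8,1.66,40],[83,0,-8,1.66,40],[83,0,-8,1.66,40],[83,0,-8,1.66,40],[83,0,-8,1.66,40],[83,0,-8,1.66,40],[83,0,-8,1.66,40],[83,0,-8,1.66,40],[83,0,-8,1.66,40],[83,0,-8,1.66,40]]

```text
time: 26.1
ee_pos: [539.3, 67.3, 177.2]
tcp_rot: [-1.262, 1.124, -1.123]
wrist_force: [0.4, -0.2, 0.8]
grip_width: 37.4
```

```bash
python3 - <<'E'
from h import *
go(541,67.1,160,-2.7)
E
```

```text
t 26.10 tcp [539.3  67.3 177.2] th 6.62 w 37.4 F [ 0.4 -0.2  0.8] M [-0.02  0.05 -0.05] j6 -0.15 tilt -1.0000
shift [ 0.4 17.2  1.6] turn 0.163
```

move_arm:
  commands:
    - [[0.4,10,1.6,0.16,40],[0.4,17,1.6,0.16,40],[0.4,27,1.6,0.16,40],[0.4,34,1.6,0.16,40],[0.4,34,1.6,0.16,40],[0.4,34,1.6,0.16,40]]

```text
time: 26.7
ee_pos: [541.0, 67.2, 143.4]
tcp_rot: [-1.191, 1.239, -1.238]
wrist_force: [-0.1, -0.2, 0.1]
grip_width: 37.1
```

```bash
python3 - <<'E'
from h import *
goa(541,67.1,108,-2.7)
S=optics.get_image("side"); cv2.imwrite("pics/o.png",cv2.resize(S["pixels"][140:230,280:380,::-1],None,fx=7,fy=6.6,interpolation=cv2.INTER_CUBIC))
st,R,_=where(); p=st["ee_pos"]
k=lambda q:np.round((proj(S,q)[0]-[280,140]+.5)*[7,6.6])
print("tips",[k(p+R@[0,8,s]) for s in(-18.7,18.7)],"bar c,ends",k((541,67.1,115)),[k(np.array([541,67.1,115])+s*np.array([.047,1,0])) for s in(-56,56)])
E
```

```text
avg [541.42  67.13 143.94] sd [0.23 0.02 0.31] F [ 0.14 -0.35  0.22]
t 26.90 tcp [541.6  67.1 144.2] th -2.33 w 37.7 F [-0.4 -0.1  0.5] M [-0.09  0.11 -0.01] j6 0.01 tilt -1.0000
shift [ 0.  35.9 -0.5] turn 0.006
t 26.95 tcp [541.5  67.1 144.2] th -2.33 w 37.8 F [-0.   0.9 -0.1] M [-0.05  0.08 -0.  ] j6 0.01 tilt -1.0000
tips [array([179., 318.]), array([258., 300.])] bar c,ends [218. 351.] [array([280., 406.]), array([160., 299.])]
```

View pics/o.png

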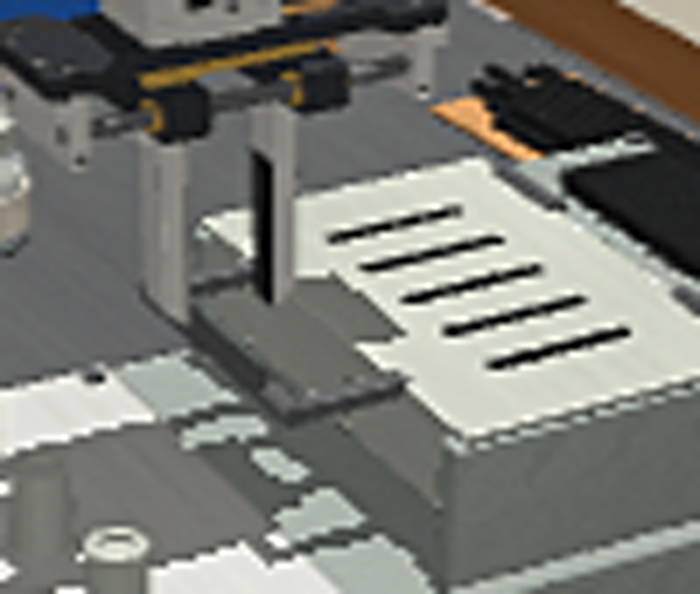

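The bar's line in the crop runs from (190,310) to (280,410). That matches the prediction, and the fingers straddle it, so I'll descend.

move_arm:
  commands:
    - [[0,8,-0.5,0,40],[0,15,-0.5,0,40],[0,22,-0.5,0,40],[0,28,-0.5,0,40],[0,33,-0.5,0,40],[0,36,-0.5,0,40],[0,36,-0.5,0,40],[0,36,-0.5,0,40]]

```text
time: 27.75
ee_pos: [540.8, 67.1, 107.8]
tcp_rot: [-1.189, 1.239, -1.239]
wrist_force: [0.4, -0.6, -0.5]
grip_width: 37.5
```

```bash
python3 - <<'E'
from h import *
goa(541,67.1,108,-2.7)
S=optics.get_image("side"); cv2.imwrite("pics/p.png",cv2.resize(S["pixels"][140:230,280:380,::-1],None,fx=7,fy=6.6,interpolation=cv2.INTER_CUBIC))
E
```

```text
avg [540.97  67.14 107.98] sd [0.08 0.01 0.12] F [0.31 0.01 0.41]
t 27.95 tcp [541.   67.1 108.1] th -2.35 w 37.5 F [0.8 0.3 0.6] M [-0.02  0.1   0.02] j6 0.01 tilt -1.0000
shift [ 0. -0.  0.] turn 0.006
```

View pics/p.png

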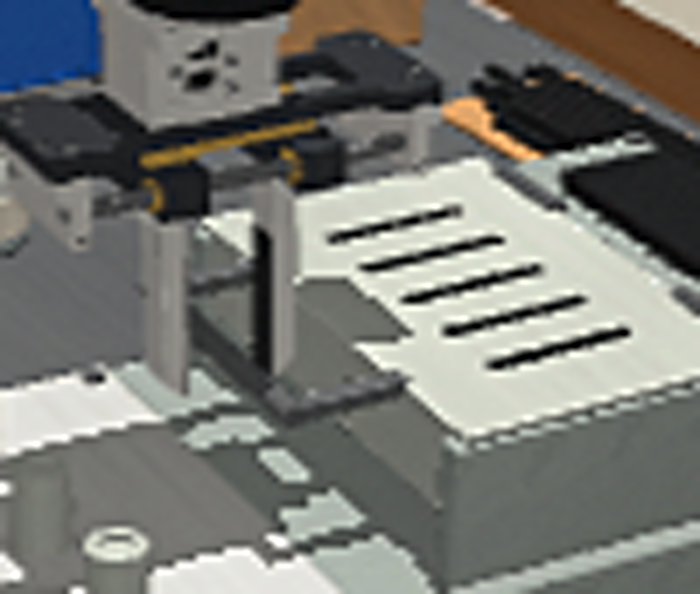

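move_arm:
  commands:
    - [[0,0,0,0,25],[0,0,0,0,12],[0,0,0,0,3],[0,0,0,0,3],[0,0,0,0,3],[0,0,0,0,3]]
  force: 20

```text
time: 28.6
ee_pos: [541.0, 67.1, 107.8]
tcp_rot: [-1.189, 1.239, -1.24]
wrist_force: [0.7, 0.5, 0.0]
grip_width: 11.6
```

```bash
python3 - <<'E'
from h import *
avg();where()
a0=.0
for th in (0,5,10,15,20,25,30,35,40,45,50,55,60):
    t=np.radians(th); print(th, "fwd %.1f up %.1f"%(200*(1-np.cos(t)),200*np.sin(t)))
E
```

```text
avg [541.04  67.13 107.79] sd [0.01 0.01 0.01] F [ 0.94 -0.   -0.58]
t 28.80 tcp [541.   67.1 107.8] th -2.35 w 11.2 F [ 0.8  0.5 -0.7] M [-0.06 -0.22 -0.03] j6 0.01 tilt -1.0000
0 fwd 0.0 up 0.0
5 fwd 0.8 up 17.4
10 fwd 3.0 up 34.7
15 fwd 6.8 up 51.8
20 fwd 12.1 up 68.4
25 fwd 18.7 up 84.5
30 fwd 26.8 up 100.0
35 fwd 36.2 up 114.7
40 fwd 46.8 up 128.6
45 fwd 58.6 up 141.4
50 fwd 71.4 up 153.2
55 fwd 85.3 up 163.8
60 fwd 100.0 up 173.2
```

move_arm:
  commands:
    - [[0,-8,0.3,0,3],[0,-17.4,0.8,0,3],[0,-26,1.8,0,3],[0,-34.7,3,0,3],[0,-43.3,4.7,0,3],[0,-51.8,6.8,0,3],[0,-60,9.2,0,3],[0,-68.4,12.1,0,3],[0,-68.4,12.1,0,3]]

```text
time: 29.7
ee_pos: [552.9, 66.5, 177.2]
tcp_rot: [-1.19, 1.239, -1.239]
wrist_force: [2.0, -1.6, -3.2]
grip_width: 11.1
```

```bash
python3 - <<'E'
from h import *
p=avg();where()
S=optics.get_image("side"); cv2.imwrite("pics/q.png",cv2.resize(S["pixels"][110:230,270:390,::-1],None,fx=5,fy=5,interpolation=cv2.INTER_CUBIC))
E
```

```text
avg [552.49  66.51 176.17] sd [0.22 0.03 0.62] F [ 1.84 -1.   -3.72]
t 29.90 tcp [552.3  66.6 175.6] th -2.35 w 11.2 F [ 1.4 -1.2 -4.1] M [-0.28 -0.4  -0.04] j6 0.01 tilt -1.0000
```

View pics/q.png

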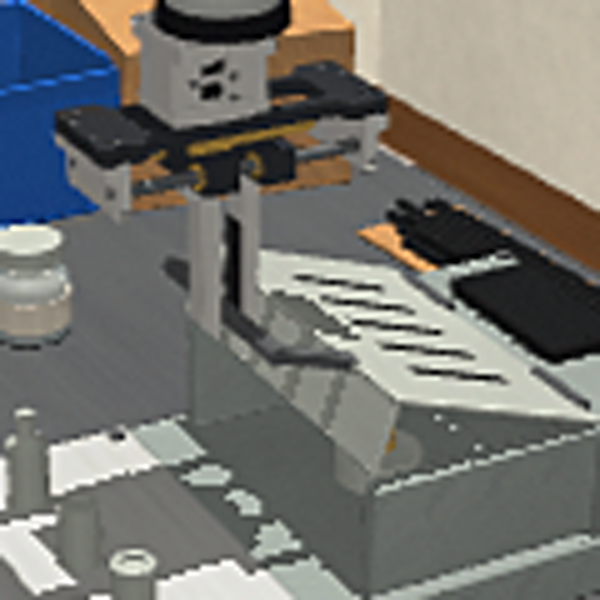

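The guard follows at about 20 degrees and the forces are small, so I'll carry on along the arc.

move_arm:
  commands:
    - [[0,-8.2,3.2,0,3],[0,-16.1,6.6,0,3],[0,-24,10.5,0,3],[0,-31.6,14.7,0,3],[0,-39,19.3,0,3],[0,-46.3,24.1,0,3],[0,-53.4,29.3,0,3],[0,-60.2,34.7,0,3],[0,-66.7,40.5,0,3],[0,-73,46.5,0,3]]

```text
time: 30.95
ee_pos: [596.9, 64.5, 250.3]
tcp_rot: [-1.195, 1.244, -1.237]
wrist_force: [-8.5, -2.6, 3.7]
grip_width: 11.5
```

```bash
python3 - <<'E'
from h import *
avg(2);where()
E
```

```text
avg [597.77  64.46 251.24] sd [0.61 0.03 0.66] F [-8.41 -2.98  4.  ]
t 31.05 tcp [598.1  64.4 251.6] th -2.35 w 11.2 F [-8.  -2.3  4.2] M [-0.57  1.81 -0.03] j6 0.01 tilt -1.0000
```

```bash
python3 - <<'E'
from h import *
S=optics.get_image("side"); cv2.imwrite("pics/r.png",cv2.resize(S["pixels"][90:210,280:400,::-1],None,fx=5,fy=5,interpolation=cv2.INTER_CUBIC))
st,R,_=where();p=st["ee_pos"]
k=lambda q:np.round((proj(S,q)[0]-[280,90]+.5)*5)
c=np.array([541+200,67.1-9,115])
for a in (40,43,45,48):
    t=np.radians(a); print(a,[k(c+np.array([-200*np.cos(t)+s*.047,9*np.cos(t)+s,200*np.sin(t)])) for s in(-62,0,62)])
print("tips",k(p+R@[0,8,0]))
E
```

```text
t 31.10 tcp [597.7  64.5 251.2] th -2.35 w 11.3 F [-8.2 -3.6  4.6] M [-0.6   1.83 -0.04] j6 0.01 tilt -1.0000
40 [array([281., 341.]), array([227., 301.]), array([177., 263.])]
43 [array([292., 325.]), array([238., 286.]), array([187., 249.])]
45 [array([300., 315.]), array([245., 276.]), array([194., 240.])]
48 [array([312., 301.]), array([257., 262.]), array([206., 226.])]
tips [242. 298.]
```

View pics/r.png

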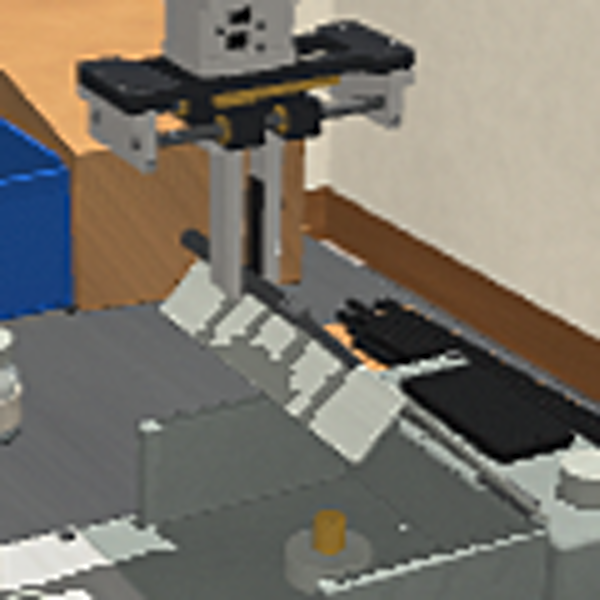

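move_arm:
  commands:
    - [[0,-7,5,0,3],[0,-13,12,0,3],[0,-19,19,0,3],[0,-24.5,26,0,3],[0,-29.5,33,0,3],[0,-34,40,0,3],[0,-34,40,0,3],[0,-34,40,0,3]]

```text
time: 31.9
ee_pos: [639.1, 62.5, 285.2]
tcp_rot: [-1.19, 1.239, -1.241]
wrist_force: [-5.3, -3.2, 3.8]
grip_width: 11.4
```

```bash
python3 - <<'E'
from h import *
p=avg();st,R,_=where()
S=optics.get_image("side"); cv2.imwrite("pics/s.png",cv2.resize(S["pixels"][70:190,280:400,::-1],None,fx=5,fy=5,interpolation=cv2.INTER_CUBIC))
np.savez("side2.npz",**S)
k=lambda q:np.round((proj(S,q)[0]-[280,70]+.5)*5)
c=np.array([541+200,67.1-9,115])
for a in (55,60,65):
    t=np.radians(a); print(a,[k(c+np.array([-200*np.cos(t)+s*.047,9*np.cos(t)+s,200*np.sin(t)])).tolist() for s in(-62,0,62)])
    print("  sheet front", [k(c+np.array([-150*np.cos(t)+s*.047,7*np.cos(t)+s,150*np.sin(t)])).tolist() for s in(-118,118)], "lip",[k(c+np.array([-150*np.cos(t)-45*np.sin(t)+s*.047,7*np.cos(t)+s,150*np.sin(t)-45*np.cos(t)])).tolist() for s in(-118,118)])
E
```

```text
avg [638.93  62.57 285.14] sd [0.08 0.02 0.05] F [-5.35 -3.28  3.45]
t 32.10 tcp [638.9  62.6 285.1] th -2.36 w 11.2 F [-5.7 -2.6  2.7] M [-0.7   1.11 -0.02] j6 0.00 tilt -1.0000
55 [[343.0, 369.0], [286.0, 331.0], [234.0, 296.0]]
  sheet front [[438.0, 464.0], [231.0, 322.0]] lip [[380.0, 522.0], [180.0, 372.0]]
60 [[366.0, 348.0], [309.0, 311.0], [256.0, 277.0]]
  sheet front [[456.0, 449.0], [246.0, 308.0]] lip [[395.0, 501.0], [193.0, 354.0]]
65 [[390.0, 329.0], [333.0, 294.0], [279.0, 260.0]]
  sheet front [[474.0, 434.0], [263.0, 296.0]] lip [[411.0, 482.0], [207.0, 337.0]]
```

View pics/s.png

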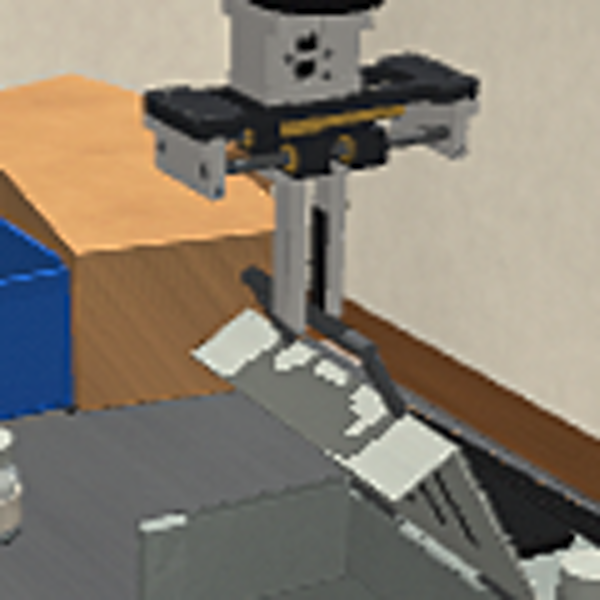

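The overlay matches 60° to within 1–3 crop pixels (sheet corners (456,452) and (248,310), lip (397,500)). I'll relieve the small residual forces and let it settle.

move_arm:
  commands:
    - [[0.8,-1,-1,0,3],[0.8,-1,-1,0,3],[0.8,-1,-1,0,3],[0.8,-1,-1,0,3],[0.8,-1,-1,0,3],[0.8,-1,-1,0,3],[0.8,-1,-1,0,3],[0.8,-1,-1,0,3],[0.8,-1,-1,0,3],[0.8,-1,-1,0,3]]

```text
time: 33.15
ee_pos: [638.0, 62.6, 284.5]
tcp_rot: [-1.19, 1.239, -1.239]
wrist_force: [-4.0, -0.9, 3.4]
grip_width: 11.1
```

```bash
python3 - <<'E'
from h import *
p=avg();where()
S=optics.get_image("side");T=optics.get_image("top")
cv2.imwrite("pics/t.png",np.vstack([cv2.resize(S["pixels"][70:270,240:460,::-1],None,fx=3,fy=3,interpolation=cv2.INTER_CUBIC)]))
cv2.imwrite("pics/u.png",T["pixels"][:,:,::-1])
from scipy.optimize import least_squares
# angle from sheet/lip corners clicked in crop s
uv=np.array([[456,452],[248,310],[397,500],[193,354]])/5-.5+[280,70]
S2=cam("side2")
def pts(a):
    c=np.array([741,58.1,115]);o=[]
    for l,s in((0,-118),(0,118),(45,-118),(45,118)):
        o.append(c+np.array([-150*np.cos(a)-l*np.sin(a)+s*.047,7*np.cos(a)+s,150*np.sin(a)-l*np.cos(a)]))
    return np.array(o)
r=least_squares(lambda q:(proj(S2,pts(q[0]))-uv).ravel(),[1.0]); print("angle deg",np.degrees(r.x),"res",np.round(r.fun,2))
E
```

```text
avg [637.98  62.57 284.56] sd [0.01 0.01 0.02] F [-4.8  -0.84  3.1 ]
t 33.35 tcp [638.   62.6 284.6] th -2.34 w 11.1 F [-5.1 -0.7  3.7] M [-0.29  1.11 -0.03] j6 0.00 tilt -1.0000
angle deg [60.04120993] res [-0.05 -0.72 -0.31 -0.33 -0.31  0.26 -0.02 -0.06]
```

View pics/t.png

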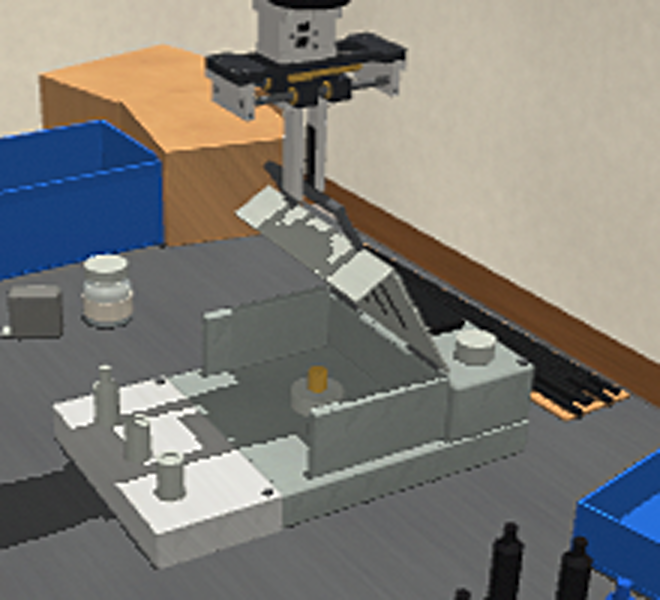

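View pics/u.png

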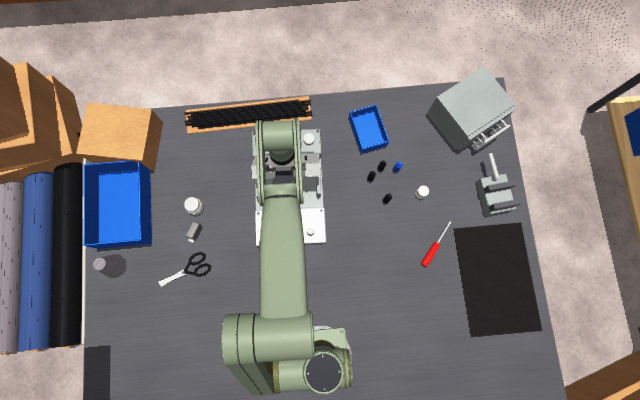

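```bash
python3 -c "
from rig import hand_in
print(hand_in())"
```

```text
the job is handed in; nothing more can be done
None
```

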